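# Gauge the thicker weld tab in the bench caliper

### The job

Of the two aluminium tabs leaning in the angle-iron rest, gauge the thicker one: first slide the bench caliper's jaw open, then stand that tab upright on its short edge on the caliper bed, centred between the jaws and facing them squarely, without dropping it, and let go. Then slide the jaw gently shut on it until the tab sits against the fixed jaw and the sprung pad is pressed in about half its travel, never to its stop, and leave it so. Do not disturb the other tab or anything else on the bench.

Things in the scene. Friction and masses are not known exactly. Their poses are not given: they have to be found in the camera images.
- caliper: Bench caliper fixed to the bench. Grey bed, top 12 mm above the bench, 100 mm wide (y), from x = -165 to +105 mm of the origin, which lies on the bench under the centreline. +x points from sliding to fixed jaw, away from the robot within 0.3 rad of world x. Fixed jaw: steel block 60 wide, 28 thick, top 57 mm above the bench, its face at x = +65 mm looking to -x.
- fixed_face (a point): Point on the face of the fixed jaw (x = +65 mm in the caliper's frame, centreline, 34.5 mm above the bench). Axes as the caliper's.
- jaw (a joint): Sliding jaw, m: gap from the fixed face to the pad's face with the pad out. 0 = shut, grows to 0.060 as the jaw slides to the caliper's -x; starts nearly shut (0.001 to 0.012). Dry friction of about 12 N keeps it where it is left. Steel block 60 wide, 55 long, top 49 mm above the bench, behind the pad, with a thumb post on top.
- thumb_post (a point): Top centre of the sliding jaw's thumb post, 96 mm above the bench, on the centreline, 60 mm behind (-x of) the face of the pad when out. The post rises from the block (49 mm above the bench), 24 mm along the caliper's x and 12 mm across, to be pinched across from above; moves with the jaw. Axes as the caliper's.
- pad (a joint): How far the sprung pad on the jaw's front is pressed in, m: 0 = out, 0.010 = at its stop. Spring force 4 N when out to 8 N at the stop, less than the jaw's friction, so it stays pressed when let go. Steel plate 50 wide, 10 thick, 15 to 51 mm above the bench, 10 mm proud of the jaw block when out. With a tab of thickness t pressed on the fixed jaw, pad = t - jaw.
- pad_face (a point): Centre of the pad's front face, 34.5 mm above the bench; moves with jaw and pad. Axes as the caliper's.
- rest: Fixed angle-iron rest, 250 mm long (y), foot 100 mm wide; origin under the foot's centre. Its 90 degree V runs along y, inner corner 26 mm above the origin. Steep leg, 45 mm long, leans to the rest's -x (towards the robot within 0.3 rad), 28 degrees from vertical; the tabs lie on it, foot edge on the other leg, and their top 40 mm stand past it, free on both faces.
- thick_tab: Thicker aluminium tab, 85 long (z) x 60 wide (y) x 16 mm thick (x), 0.18 to 0.28 kg, dark bolt hole. Origin: middle of the lower short edge of the face lying on the steep leg (solid x 0 to +16, y -30 to +30, z 0 to 85 mm). Starts in the rest with the rest's yaw, its z leaning 28 degrees from vertical to the rest's -x; at either end of the rest.
- thin_tab: The thinner bare aluminium tab: 85 x 60 x 8 mm, about 0.11 kg, same axes, origin and lean (solid from x = 0 to +8 mm), beside the thick one in the rest, centres about 110 mm apart. Not to be disturbed.
- pipe_spool: Bystander: metal pipe spool with two flanges 90 mm across, 100 mm high, standing on the bench; origin at the centre of its underside.
- wrench: Bystander: steel wrench lying on the bench between the robot and the work.

How it is judged:
By the outcome, as a careful person would: the job done as asked, in the order asked, and still so for the second after the job is handed in, with the robot touching nothing.
It also fails if it takes over 72 s, if anything falls off the work surface, if the arm or the gripper's body presses on something with over 40 N, if the wrist force passes 120 N, or if a joint passes its speed limit or range.

### The arm

A 6-joint arm with a two-finger parallel gripper is mounted at the origin on the work surface. World frame = base frame: x ahead of the robot, y to its left, z up, the work surface at z = 0. Lengths are in m, angles in rad, forces in N, time in s.
With the tool pointing down it reaches from about 0.35 to 0.775 m from the base axis. Payload 5.5 kg.
Tool frame: the origin (TCP) lies on the centre line of the jaws, within the pads' length; the fingertips stand 11 mm ahead of it and the grasp point (between the pads) lies 8 mm behind it; z points along the fingers, y is the line along which they close (so a half turn about z gives the same grasp; the last joint's range is limited). The gripper opens to 85 mm and grips with 20 to 120 N. Pads are 22 mm wide; open, the fingers measure 114 mm over their backs; the gripper's body (76 mm by 85 mm) begins 54 mm behind the grasp point. The pads swing forward as they close: fully open they stand 13 mm farther back than shut.
Start: joints at [1.109, 0.313, 0.046, 1.304, 0, 1.431], TCP at [0.182, 0.546, 0.216] pointing down, gripper open.
Joint ranges: [-2.76, 2.76], [-0.86, 1.69], [-1.03, 1.26], [-2.2, 2.34], [-1.47, 1.5], [-3.14, 3.14]. Speed limits (rad/s): [2.57, 2.57, 3.14, 3.14, 3.14, 3.14].

### API

Orientations are given as a unit quaternion [w, x, y, z].
In Python, from workcell import env, viewer, order, models gives the robot as it stands.
- The arm moves only by the tool drive_tool, never from a script. Its argument "series" is a list that holds one entry, the list of rows, each a list of 6 numbers: the shift along the tool's x, y, z each as a share of 120 mm, from -1 to 1, then the turn, a rotation vector about the tool's x, y, z each as a share of 180 degrees, from -1 to 1. A call has 1 to 20 rows; each row shifts and turns the commanded pose from where the row before left it, along the tool's axes as they then stand; what a row does not reach is not made up. A row lasts 1/8 s, in which the tool goes at most 62.5 mm and 10.7 degrees, less where a joint would pass 70% of its speed; a pose out of reach is approached as far as the arm can. A call with a number of a shift or a turn outside -1 to 1 is refused whole. A call with a gripper value outside its range is refused whole. "jaw" is the opening, from -1 (shut) to 1 (fully open), set as the call begins (left out, the last holds). The fingers move at their own pace and stop on an object; "grip_force" is the grip in N (left out, the last holds). Time passes only in rows, so rows that do not move let the fingers close. It gives the time, the measured TCP pose, the force, the opening and the grip force at its end, in the units of the state.
- env.get_state(): the state, without advancing time (a new reading comes with each control period).
- viewer.read_camera(name): name is "scene" or "top" or "wrist"; returns the picture (400x640x3 uint8, red, green, blue); there is no depth.
- viewer.camera_info(name): a dict with "intrinsics" (3x3 intrinsics, pixels), "R" (3x3) and "t" (3): a world point X has camera coordinates R X + t; the wrist camera has in their place "T_tool_cam" (4x4, takes a point from camera to tool coordinates, whose origin is the TCP and whose axes are the flange's). Camera axes: x right, y down, z forward; pixel columns grow to the right and rows downward; lengths in m; the calibration is good to about 2 mm. The wrist camera is an equidistant fisheye: a pixel r from the principal point sees the ray r / f radians off the axis. A picture is of the moment at which its call begins: read the wrist's pose just before it. camera_info takes no time and is no camera call.
- order.hand_in(): hands the job in; it is judged then, once.
Trained networks look in the newest picture that a camera, given by its name, has taken for a name from the list of things; names that differ only in an ending like _2 or _b are one class to them, and where a whole thing is asked for, a point or a joint stands for the part that bears it (a point fixed in the world has none). Each returns a list of dicts, best first, with "score" (0 to 1); they miss things now and then, are a little off and sometimes report something else, mostly with a low value. They report only what shows in the picture. A call takes as long as a camera call.
- models.silhouettes(label, camera): "region" (400x640 bool, what is visible of it) and "location" ([column, row] in pixels, amid what is visible of it).
The state is a dict: "clock": time; "joint_pos": joint angles; "qvel": joint speeds; "tau": joint torques, N m; "tcp_pos": TCP position; "orientation": TCP orientation; "wrist_force": force on the tool from outside, world axes, zero at the start; "ft_torque": the same for the moment, N m; "finger_gap": finger opening in m; "grip_force": force on a finger pad.
Only numpy, scipy, OpenCV 4.12 (cv2) and the standard library are available. Lean on these libraries where they do the work, as an engineer would, in place of code of your own. Each camera call takes 0.05 s, during which the arm holds its last target. There are 200 camera calls.

## Working session

There is one attempt and no reset: what is moved stays moved. The work goes in short steps, Python scripts to look and compute and a tool call to move; the robot and the scene stay as the last step left them, time stands still between calls to the robot, and variables do not carry over. Pictures are saved under pics/ and viewed, at most 10 in all, crops included, and the job is handed in when it is done.

Besides the shell and the picture viewer there is one more tool, called after ">>>" as name([rows], argument=value, ...), one row to a line, values as JSON. drive_tool: Moves the arm, as the interface text tells. Its arguments: {"type":"object","properties":{"series":{"type":"array"},"jaw":{"type":"number"},"grip_force":{"type":"number"}},"required":["series"]}

```bash
ls; mkdir -p pics; python3 - <<'E'
from workcell import env, viewer, order, models
import cv2, numpy as np
np.set_printoptions(precision=4,suppress=True)
s=env.get_state(); print(s)
ims=[]
for c in ["scene","top"]:
    im=viewer.read_camera(c); cv2.imwrite(f"pics/{c}0.png",im[:,:,::-1])
    ci=viewer.camera_info(c); print(c,ci)
    for l in ["caliper","jaw","pad","rest","thick_tab","thin_tab","pipe_spool","wrench"]:
        r=models.silhouettes(l,c)
        print(l,[(round(float(d['score']),2),np.round(d['location']),int(d['region'].sum())) for d in r[:3]])
        if r: np.save(f"pics/{c}_{l}.npy",r[0]['region'])
print(viewer.camera_info("wrist"))
E
```

```text
pics
{'clock': 0.0, 'joint_pos': array([ 1.1094,  0.314 ,  0.045 ,  1.3036, -0.    ,  1.4312]), 'qvel': array([ 0.    ,  0.0019, -0.    ,  0.001 , -0.0017,  0.0023]), 'tau': array([ -0.0005, -48.0624,  29.8534,   0.0194,  -0.0002,  -0.    ]), 'tcp_pos': array([0.1816, 0.545 , 0.2154]), 'orientation': array([-0.0003,  0.1602,  0.9871, -0.0009]), 'wrist_force': array([-0.2809, -0.0023, -0.4506]), 'ft_torque': array([-0.0428, -0.0337, -0.013 ]), 'grip_force': 0.0, 'finger_gap': 0.0856135998829134}
scene {'intrinsics': array([[369.9961,   0.    , 321.6121],
       [  0.    , 369.9961, 202.7525],
       [  0.    ,   0.    ,   1.    ]]), 'R': array([[-0.1703,  0.9852,  0.0198],
       [ 0.7069,  0.1361, -0.6941],
       [-0.6865, -0.1042, -0.7196]]), 't': array([ 0.086 , -0.3565,  1.2187])}
caliper [(0.83, array([244., 220.]), 4242), (0.56, array([429., 234.]), 1298)]
jaw [(0.7, array([239., 213.]), 954)]
pad [(0.67, array([229., 226.]), 148)]
rest [(0.81, array([396., 253.]), 4697)]
thick_tab [(0.85, array([370., 213.]), 1244), (0.36, array([289., 292.]), 3407)]
thin_tab [(0.94, array([42
[... 473 characters left out ...]
526)]
jaw [(0.93, array([398., 185.]), 1223), (0.71, array([198., 183.]), 707)]
pad [(0.64, array([399., 164.]), 171)]
rest [(0.75, array([236., 179.]), 4615)]
thick_tab [(0.93, array([258., 191.]), 838)]
thin_tab [(0.84, array([198., 184.]), 736)]
pipe_spool [(0.79, array([323., 100.]), 2367)]
wrench [(0.92, array([314., 313.]), 842), (0.2, array([400., 165.]), 234)]
{'intrinsics': array([[309.7069,   0.    , 318.3893],
       [  0.    , 309.7069, 199.4396],
       [  0.    ,   0.    ,   1.    ]]), 'T_tool_cam': array([[ 0.0007, -0.9554, -0.2953,  0.0759],
       [ 1.    ,  0.0005,  0.0008,  0.0004],
       [-0.0006, -0.2953,  0.9554, -0.1586],
       [ 0.    ,  0.    ,  0.    ,  1.    ]])}
```

```bash
cd pics; python3 -c "
import cv2
for c in ['scene','top']:
    im=cv2.imread(c+'0.png')[60:360,150:550] 
    cv2.imwrite(c+'0c.png',cv2.resize(im,(800,600),interpolation=cv2.INTER_CUBIC))
"
```

```text
(no output)
```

View pics/scene0c.png

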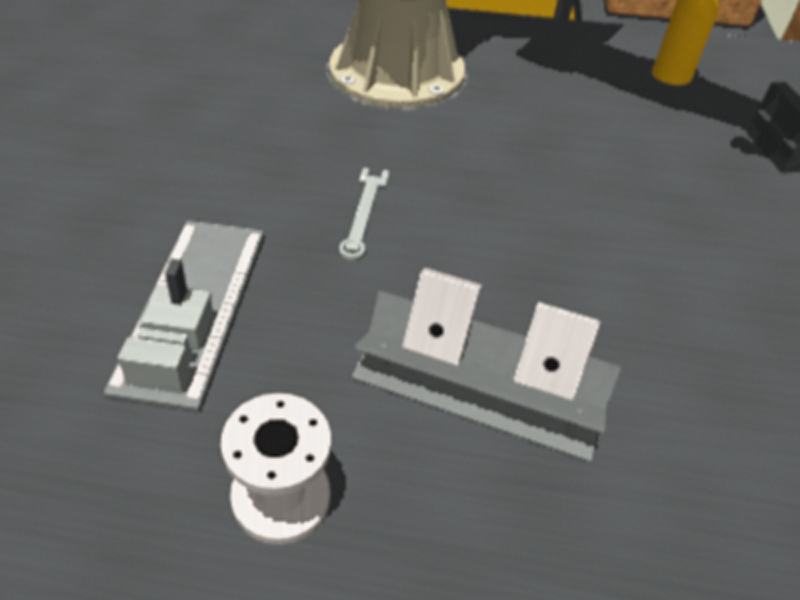

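View pics/top0c.png

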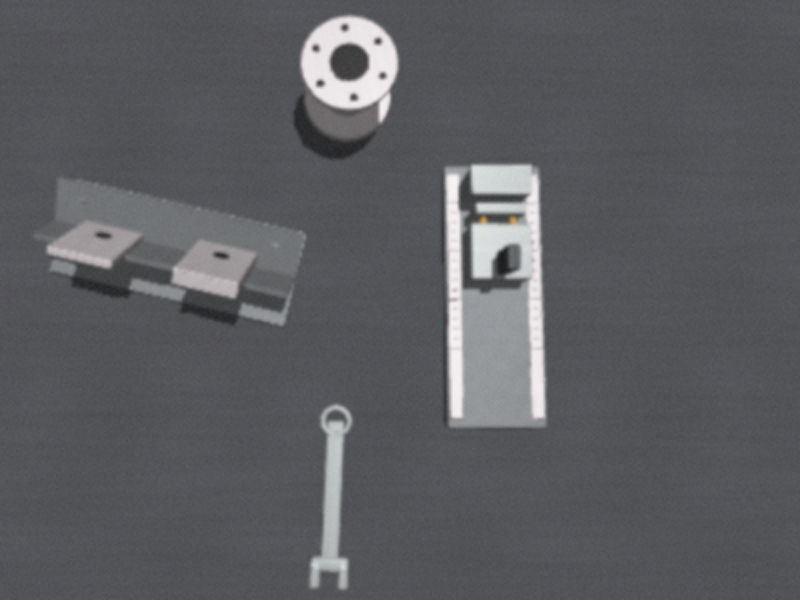

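The scene view shows the tabs at about (370,213) and (426,234) in full-picture pixels. In the top view the right-hand tab at (258,191) has the thicker edge, which matches the network's thick_tab. The caliper's post is at about (405,190) in the top view. Next I'll fit the poses to the silhouettes.

```bash
cat > h.py <<'E'
import numpy as np, cv2
from scipy.spatial.transform import Rotation as Ro
from scipy.optimize import minimize
np.set_printoptions(precision=4,suppress=True)
def Rz(a): return Ro.from_euler('z',a).as_matrix()
def proj(X,ci):
    c=X@ci['R'].T+ci['t']; K=ci['intrinsics']
    if ci.get('fish'):
        r=np.linalg.norm(c[:,:2],axis=1); th=np.arctan2(r,c[:,2])
        n=c[:,:2]/np.maximum(r,1e-9)[:,None]*th[:,None]
    else: n=c[:,:2]/c[:,2:]
    return n*[K[0,0],K[1,1]]+K[:2,2]
def wristinfo(viewer,st):
    ci=dict(viewer.camera_info('wrist')); T=ci['T_tool_cam']; q=st['orientation']
    A=np.eye(4); A[:3,:3]=Ro.from_quat([q[1],q[2],q[3],q[0]]).as_matrix(); A[:3,3]=st['tcp_pos']
    M=np.linalg.inv(A@T); ci.update(R=M[:3,:3],t=M[:3,3],fish=True); return ci
def box(x,y,z): return np.array([[a,b,c] for a in x for b in y for c in z],float)
def render(parts,ci):
    m=np.zeros((400,640),np.uint8)
    for P in parts:
        h=cv2.convexHull((proj(P,ci)*16).astype(np.int32)); cv2.fillConvexPoly(m,h,255,cv2.LINE_AA,4)
    return m/255.
L=np.radians(28)
def tab(x,y,a,t=.016):
    R=Rz(a)@Ro.from_euler('y',-L).as_matrix()
    return [box([0,t],[-.03,.03],[0,.085])@R.T+[x,y,.026]]
def cal_parts(x,y,a,j):
    T=lambda b:b@Rz(a).T+[x,y,0]; f=.065-j
    P=dict(bed=[box([-.165,.105],[-.05,.05],[0,.012])],fix=[box([.065,.093],[-.03,.03],[.012,.057])],
      jaw=[box([f-.065,f-.010],[-.03,.03],[.012,.049]),box([f-.072,f-.048],[-.006,.006],[.049,.096])],
      pad=[box([f-.01,f],[-.025,.025],[.015,.051])])
    return {k:[T(b) for b in v] for k,v in P.items()}
def iou(a,b): return np.minimum(a,b).sum()/np.maximum(a,b).sum()
E
cat > fit.py <<'E'
from h import *
from workcell import viewer
CI={c:viewer.camera_info(c) for c in['scene','top']}
ld=lambda c,l:np.load(f'pics/{c}_{l}.npy').astype(float)
def run(f,x0,d):
    x0=np.array(x0); S=[x0]+[x0+np.eye(len(x0))[i]*d[i] for i in range(len(x0))]
    r=minimize(f,x0,method='Nelder-Mead',options=dict(initial_simplex=S,maxiter=400,xatol=1e-5,fatol=1e-5)); return r.x,r.fun
for cams in (['scene','top'],['scene'],['top']):
    for l,t,g in(('thick_tab',.016,[.56,.11,-.2]),('thin_tab',.008,[.58,.21,-.2])):
        best=min((run(lambda p:-np.mean([iou(render(tab(*p,t),CI[c]),ld(c,l)) for c in cams]),[g[0]+dx,g[1],a],[.02,.02,.1]) for a in(-.25,.25,0) for dx in(-.03,.03)),key=lambda r:r[1])
        print(cams,l,*best)
    def fc(p):
        P=cal_parts(*p); s=0
        for c in cams:
            s+=iou(np.maximum.reduce([render(v,CI[c]) for v in P.values()]),np.maximum.reduce([ld(c,k) for k in('caliper','jaw','pad')]))
            s+=.5*iou(render(P['jaw'],CI[c]),ld(c,'jaw'))
        return -s/len(cams)
    best=min((run(fc,[.53+dx,-.13,a,.006],[.02,.02,.1,.004]) for a in(-.15,.15,0) for dx in (-.03,.03)),key=lambda r:r[1])
    print(cams,'cal',*best)
E
python3 fit.py
```

```text
['scene', 'top'] thick_tab [ 0.6046  0.1106 -0.1721] -0.9023066257488346
['scene', 'top'] thin_tab [ 0.6308  0.2236 -0.192 ] -0.9117475742802745
['scene', 'top'] cal [ 0.6013 -0.1646  0.0021  0.016 ] -1.3261145724333374
['scene'] thick_tab [ 0.6037  0.1114 -0.17  ] -0.9029779634131033
['scene'] thin_tab [ 0.6304  0.2245 -0.2351] -0.9062750247382598
['scene'] cal [ 0.6007 -0.164   0.0103  0.0174] -1.316575196609021
['top'] thick_tab [ 0.6047  0.1103 -0.1689] -0.9060311425027386
['top'] thin_tab [ 0.631   0.2232 -0.1866] -0.9260630857984782
['top'] cal [ 0.6016 -0.165   0.0043  0.0142] -1.3395335485448203
```

>>> drive_tool([
  [[0,0,0,0,0,-0.051],[0,0,0,0,0,-0.051],[-0.2,-0.35,0,0,0,0],[-0.215,-0.37,0,0,0,0],[-0.215,-0.37,0,0,0,0],[-0.215,-0.37,0,0,0,0],[-0.215,-0.37,0,0,0,0],[-0.215,-0.37,0,0,0,0],[-0.215,-0.37,0,0,0,0],[-0.215,-0.37,0,0,0,0],[-0.215,-0.37,0,0,0,0],[-0.215,-0.37,0,0,0,0],[-0.215,-0.37,0,0,0,0],[-0.215,-0.37,0,0,0,0],[-0.215,-0.37,0,0,0,0],[-0.215,-0.37,0,0,0,0],[-0.215,-0.37,0,0,0,0],[-0.215,-0.37,0,0,0,0],[0,0,0,0,0,0],[0,0,0,0,0,0]],
], jaw=1)

```text
clock: 3.4
tcp_pos: [0.5914, -0.1628, 0.2159]
orientation: [-0.001, 0.001, 1.0, 0.0]
wrist_force: [1.1, -0.7, -0.4]
finger_gap: 0.0856
grip_force: 0.0
```

```bash
cat > wlook.py <<'E'
import sys,pickle
from h import *
from workcell import env,viewer,models
def look(tag,labels):
    st=env.get_state(); im=viewer.read_camera('wrist'); ci=wristinfo(viewer,st)
    cv2.imwrite(f'pics/{tag}.png',im[:,:,::-1]); R={}
    for l in labels:
        r=models.silhouettes(l,'wrist'); print(l,[(round(float(d['score']),2),np.round(d['location']),int(d['region'].sum())) for d in r[:2]])
        if r: R[l]=r[0]['region']
    pickle.dump((im,ci,R,st),open(f'pics/{tag}.pkl','wb')); return im,ci,R,st
def overlay(im,parts,ci,fn):
    o=im[:,:,::-1].copy()
    for P in parts:
        for i in range(8):
            for b in(1,2,4):
                if not i&b:
                    s=np.linspace(0,1,8)[:,None]; cv2.polylines(o,[np.round(proj(P[i]*(1-s)+P[i|b]*s,ci)*8).astype(np.int32)],False,(0,0,255),1,cv2.LINE_AA,3)
    cv2.imwrite(fn,cv2.resize(o,(800,500)))
E
python3 - <<'E'
from wlook import *
im,ci,R,st=look('w1',['caliper','jaw','pad'])
print(st['clock'],st['tcp_pos'],st['orientation'])
P=cal_parts(.6015,-.1645,.003,.011)
overlay(im,sum(P.values(),[]),ci,'pics/w1o.png')
E
```

```text
caliper [(0.69, array([316., 150.]), 18336)]
jaw [(0.64, array([317., 198.]), 3586)]
pad [(0.6, array([319., 226.]), 781)]
3.4 [ 0.5914 -0.1628  0.2159] [-0.0006  0.0009  1.      0.0004]
```

View pics/w1o.png

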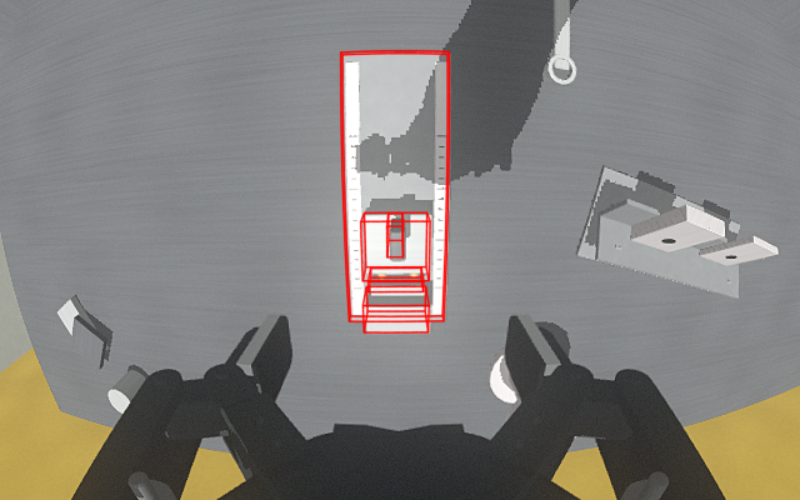

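The wireframe from my fit lies on the caliper, jaw and post (post near (395,235) in the enlarged view), so I'll go down on the post.

>>> drive_tool([
  [[-0.034,-0.014,0.2,0,0,0],[0,0,0.35,0,0,0],[0,0,0.35,0,0,0],[0,0,0.2,0,0,0],[0,0,0.1,0,0,0],[0,0,0,0,0,0]],
], jaw=0.2)

```text
clock: 4.35
tcp_pos: [0.5957, -0.1641, 0.0722]
orientation: [-0.0, 0.0, 1.0, 0.0]
wrist_force: [0.3, -0.3, 0.8]
finger_gap: 0.0514
grip_force: 0.0
```

>>> drive_tool([
  [[0,0,0,0,0,0],[0,0,0,0,0,0],[0,0,0,0,0,0],[0,0,0,0,0,0],[0,0,0,0,0,0]],
], jaw=-1, grip_force=50)

```text
clock: 4.97
tcp_pos: [0.5969, -0.1634, 0.0739]
orientation: [0.001, 0.0, 1.0, 0.001]
wrist_force: [0.3, 4.8, 5.7]
finger_gap: 0.0098
grip_force: 50.2
```

>>> drive_tool([
  [[0.03,0,0,0,0,0],[0.05,0,0,0,0,0],[0.05,0,0,0,0,0],[0.05,0,0,0,0,0],[0.05,0,0,0,0,0],[0.05,0,0,0,0,0],[0.05,0,0,0,0,0],[0.04,0,0,0,0,0],[0,0,0,0,0,0],[0,0,0,0,0,0]],
])

```text
clock: 6.22
tcp_pos: [0.5561, -0.1635, 0.0739]
orientation: [0.005, -0.0, 1.0, 0.001]
wrist_force: [9.5, 6.1, -2.0]
finger_gap: 0.0101
grip_force: 49.3
```

>>> drive_tool([
  [[0.03,0,0,0,0,0],[0,0,0,0,0,0]],
])

```text
clock: 6.48
tcp_pos: [0.5528, -0.1636, 0.0739]
orientation: [0.005, -0.0, 1.0, 0.001]
wrist_force: [10.9, 6.0, -3.1]
finger_gap: 0.0099
grip_force: 49.2
```

>>> drive_tool([
  [[0,0,0,0,0,0],[0,0,0,0,0,0],[0,0,-0.1,0,0,0],[0,0,-0.3,0,0,0],[0,0,-0.4,0,0,0],[0,0,-0.4,0,0,0],[-0.1,0,0,0,0,0],[0,0,0,0,0,0]],
], jaw=0.2)

```text
clock: 7.48
tcp_pos: [0.5605, -0.1649, 0.2165]
orientation: [0.0, 0.001, 1.0, -0.0]
wrist_force: [-0.6, 0.0, 0.8]
finger_gap: 0.0512
grip_force: 0.0
```

```bash
python3 - <<'E'
from wlook import *
im,ci,R,st=look('w2',['caliper','jaw','pad'])
print(st['clock'],st['tcp_pos'],st['orientation'],st['wrist_force'])
from scipy.optimize import minimize
def fc(p):
    P=cal_parts(*p)
    return -iou(np.maximum.reduce([render(v,ci) for v in P.values()]),np.maximum.reduce([v.astype(float) for v in R.values()]))-.5*iou(render(P['jaw'],ci),R['jaw'].astype(float))
x0=np.array([.6015,-.1645,.003,.053]); S=[x0]+[x0+d for d in np.diag([.006,.006,.03,.005])]
r=minimize(fc,x0,method='Nelder-Mead',options=dict(initial_simplex=S,maxiter=300,xatol=1e-5,fatol=1e-5)); print(r.x,r.fun)
o=im[:,:,::-1].copy()
P=cal_parts(.6015,-.1645,.003,.053)
overlay(im,sum(P.values(),[]),ci,'pics/t.png')
o=cv2.imread('pics/t.png'); cv2.imwrite('pics/w2o.png',cv2.resize(o[30:400,250:550],None,fx=1.6,fy=1.6,interpolation=cv2.INTER_CUBIC))
E
```

```text
caliper [(0.58, array([318., 171.]), 17751)]
jaw [(0.79, array([320., 184.]), 3699)]
pad [(0.73, array([319., 215.]), 800)]
7.475 [ 0.5605 -0.1649  0.2165] [ 0.0004  0.0007  1.     -0.0002] [-0.6328  0.0374  0.8028]
[ 0.6024 -0.163  -0.0008  0.061 ] -1.3691231883682602
```

View pics/w2o.png

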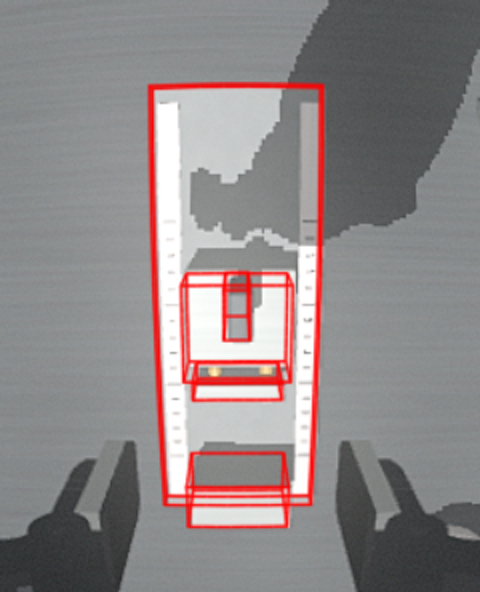

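The wireframe with the jaw at about 53 mm matches the picture: open gap, post and fixed jaw all line up. Next I'll look at the tabs.

```bash
python3 - <<'E'
from wlook import *
print(env.get_state()['joint_pos'])
E
```

```text
[-0.4237  0.3313  0.0677  1.3103  0.     -0.4222]
```

>>> drive_tool([
  [[0.033,0.4,0,0,0,0],[0.033,0.4,0,0,0,0],[0.033,0.4,0,0,0,0],[0.033,0.4,0,0,0,0],[0.033,0.4,0,0,0,0],[0.033,0.4,0,0,0,0],[0,0,0,0,0,-0.055],[0,0,0,0,0,-0.055],[0,0,0,0,0,-0.055],[0,0,0,0,0,-0.055],[0,0,0,0,0,-0.055],[0,0,0,0,0,-0.055],[0,0,0,0,0,-0.055],[0,0,0,0,0,-0.055],[0,0,0,0.052,0,0],[0,0,0,0.052,0,0],[0,0,0,0.052,0,0],[0,0,0,0,0,0],[0,0,0,0,0,0]],
])

```text
clock: 10.05
tcp_pos: [0.5378, 0.1235, 0.2177]
orientation: [0.155, -0.618, 0.748, -0.187]
wrist_force: [1.0, -0.6, 0.5]
finger_gap: 0.0516
grip_force: 0.0
```

```bash
cat > tabfit.py <<'E'
from wlook import *
im,ci,R,st=look('w3',['thick_tab','thin_tab','rest'])
print(st['clock'],st['tcp_pos'],st['orientation'],st['joint_pos'])
CI={c:viewer.camera_info(c) for c in['scene','top']}
for l,t,g in(('thick_tab',.016,[.605,.1105,-.19]),('thin_tab',.008,[.631,.2235,-.19])):
    if l not in R: continue
    for cams in (['w'],['w','scene','top']):
        def f(p): return -np.mean([iou(render(tab(*p,t),ci if c=='w' else CI[c]),(R[l] if c=='w' else np.load(f'pics/{c}_{l}.npy')).astype(float)) for c in cams])
        x0=np.array(g); S=[x0]+[x0+d for d in np.diag([.006,.006,.06])]
        r=minimize(f,x0,method='Nelder-Mead',options=dict(initial_simplex=S,maxiter=300,xatol=1e-5,fatol=1e-5)); print(l,cams,r.x,r.fun)
overlay(im,tab(.605,.1105,-.19)+tab(.630,.2235,-.2,.008),ci,'pics/t.png')
E
python3 tabfit.py; python3 -c "
import cv2;o=cv2.imread('pics/t.png');cv2.imwrite('pics/w3o.png',o)"
```

```text
thick_tab [(0.87, array([345., 182.]), 1531)]
thin_tab [(0.63, array([335., 278.]), 838), (0.31, array([535.,  55.]), 2602)]
rest [(0.71, array([353., 192.]), 11902)]
10.05 [0.5378 0.1235 0.2177] [ 0.1549 -0.6178  0.7479 -0.1869] [ 0.1769 -0.0829 -0.5338  0.6575 -0.169  -1.2438]
thick_tab ['w'] [ 0.6045  0.1122 -0.2043] -0.9227345997331797
thick_tab ['w', 'scene', 'top'] [ 0.6042  0.1109 -0.2037] -0.9054348711684642
thin_tab ['w'] [ 0.6306  0.2256 -0.2054] -0.8920861462638295
thin_tab ['w', 'scene', 'top'] [ 0.6305  0.2242 -0.2029] -0.9001675622240223
```

View pics/w3o.png

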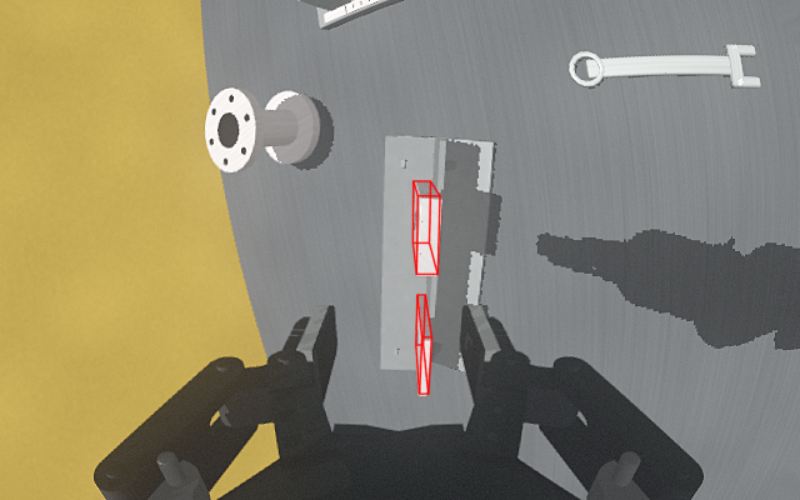

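The wireframes match both tabs: the thick one at about (425,230), the thin one at (423,345). I'll work out the grasp from the fit (0.6043, 0.1115, -0.204).

```bash
cat > go.py <<'E'
from h import *
def rel(st,Rt,pt):
    q=st['orientation']; A=Ro.from_quat([q[1],q[2],q[3],q[0]])
    rv=(A.inv()*Ro.from_matrix(Rt)).as_rotvec()/np.pi
    print('turn share',rv,' shift before-turn axes',A.inv().apply(pt-st['tcp_pos'])/.12,' shift after-turn axes',Rt.T@(pt-st['tcp_pos'])/.12)
E
python3 - <<'E'
from go import *
from workcell import env
st=env.get_state()
a=-.204; R=Rz(a)@Ro.from_euler('y',-L).as_matrix(); xt,zt=R[:,0],R[:,2]
Rt=np.stack([np.cross(-xt,-zt),-xt,-zt],1)
G=np.array([.6043,.1115,.026])+.069*zt+.008*xt; T=G-.008*zt
print(T); rel(st,Rt,T+.07*zt); rel(st,Rt,T)
E
```

```text
[0.5832 0.1159 0.0836]
turn share [-0.001   0.0023  0.0036]  shift before-turn axes [-0.0115  0.201   0.5798]  shift after-turn axes [-0.0134  0.1993  0.5803]
turn share [-0.001   0.0023  0.0036]  shift before-turn axes [-0.0074  0.2028  1.1631]  shift after-turn axes [-0.0134  0.1993  1.1637]
```

>>> drive_tool([
  [[0,0,0,-0.001,0.002,0.004],[-0.013,0.2,0.2,0,0,0],[0,0,0.3,0,0,0],[0,0,0.25,0,0,0],[0,0,0.2,0,0,0],[0,0,0.1,0,0,0],[0,0,0.1,0,0,0],[0,0,0,0,0,0],[0,0,0,0,0,0]],
])

```text
clock: 11.38
tcp_pos: [0.5797, 0.1163, 0.0838]
orientation: [0.153, -0.613, 0.752, -0.187]
wrist_force: [0.1, -0.5, -0.5]
finger_gap: 0.0511
grip_force: 0.0
```

```bash
python3 - <<'E'
from go import *
from wlook import *
im,ci,R,st=look('w4',['thick_tab'])
print(st['tcp_pos'],st['wrist_force'])
a=-.204; R=Rz(a)@Ro.from_euler('y',-L).as_matrix(); xt,zt=R[:,0],R[:,2]
Rt=np.stack([np.cross(-xt,-zt),-xt,-zt],1)
G=np.array([.6043,.1115,.026])+.069*zt+.008*xt; rel(st,Rt,G-.008*zt)
overlay(im,tab(.6043,.1115,-.204),ci,'pics/w4o.png')
E
```

```text
thick_tab [(0.65, array([313., 238.]), 4420), (0.18, array([567.,  25.]), 3666)]
[0.5797 0.1163 0.0838] [ 0.0716 -0.4578 -0.5017]
turn share [ 0.0003  0.0002 -0.0001]  shift before-turn axes [-0.0024 -0.0251  0.0148]  shift after-turn axes [-0.0024 -0.025   0.0149]
```

View pics/w4o.png

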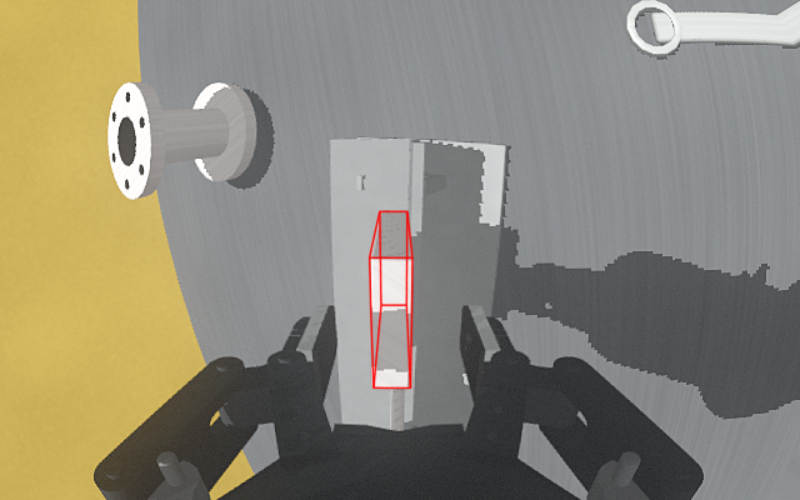

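The tab sits between the fingers at about (392,320), roughly 3 mm off their centre. I'll correct that and grip.

>>> drive_tool([
  [[0,-0.026,0.01,0,0,0],[0,0,0,0,0,0],[0,0,0,0,0,0],[0,0,0,0,0,0],[0,0,0,0,0,0]],
], jaw=-1, grip_force=45)

```text
clock: 12.1
tcp_pos: [0.5831, 0.1156, 0.0843]
orientation: [0.153, -0.613, 0.752, -0.187]
wrist_force: [-3.2, 0.6, 4.3]
finger_gap: 0.0144
grip_force: 44.4
```

>>> drive_tool([
  [[0,0,-0.05,0,0,0],[0,0,-0.1,0,0,0],[0,0,-0.2,0,0,0],[0,0,-0.3,0,0,0],[0,0,-0.3,0,0,0],[0,0,0,0,0,0]],
])

```text
clock: 12.85
tcp_pos: [0.5302, 0.127, 0.187]
orientation: [0.154, -0.613, 0.752, -0.187]
wrist_force: [1.3, -0.1, -2.1]
finger_gap: 0.0144
grip_force: 44.5
```

```bash
python3 - <<'E'
from wlook import *
st=env.get_state(); print({k:st[k] for k in('tcp_pos','orientation','wrist_force','ft_torque','finger_gap','joint_pos')})
E
```

```text
{'tcp_pos': array([0.5302, 0.127 , 0.187 ]), 'orientation': array([ 0.154 , -0.6129,  0.752 , -0.1873]), 'wrist_force': array([ 1.3401, -0.1378, -2.0953]), 'ft_torque': array([0.1237, 0.5839, 0.0011]), 'finger_gap': 0.014398454586868767, 'joint_pos': array([ 0.1918, -0.0692, -0.6   ,  0.5819, -0.1801, -1.218 ])}
```

```bash
cat > plan2.py <<'E'
from go import *
from workcell import env
import sys
st=env.get_state(); a=.002; R=Rz(a); Rt=np.stack([-R[:,1],-R[:,0],[0,0,-1]],1)
z=float(sys.argv[1]); x=float(sys.argv[2]) if len(sys.argv)>2 else .0387
p=np.array([.6018,-.1643,0])+R@[x,0,z]; print(p,st['tcp_pos'],st['wrist_force'],st['joint_pos'],st['finger_gap']); rel(st,Rt,p)
E
python3 plan2.py .19
```

```text
[ 0.6405 -0.1642  0.19  ] [0.5302 0.127  0.187 ] [ 1.3401 -0.1378 -2.0953] [ 0.1918 -0.0692 -0.6     0.5819 -0.1801 -1.218 ] 0.014398454586868767
turn share [-0.1555 -0.0153 -0.064 ]  shift before-turn axes [ 2.1921 -1.239   0.6269]  shift after-turn axes [ 2.4284 -0.9141 -0.0253]
```

>>> drive_tool([
  [[0,0,0,-0.0389,-0.0038,-0.016],[0,0,0,-0.0389,-0.0038,-0.016],[0,0,0,-0.0389,-0.0038,-0.016],[0,0,0,-0.0389,-0.0038,-0.016],[0.15,-0.05,0,0,0,0],[0.3,-0.12,0,0,0,0],[0.3,-0.12,0,0,0,0],[0.3,-0.12,0,0,0,0],[0.3,-0.12,0,0,0,0],[0.3,-0.12,0,0,0,0],[0.3,-0.12,0,0,0,0],[0.3,-0.12,0,0,0,0],[0.18,-0.02,-0.02,0,0,0],[0,0,0,0,0,0],[0,0,0,0,0,0]],
])

```text
clock: 14.72
tcp_pos: [0.6391, -0.1646, 0.1866]
orientation: [0.002, 0.707, -0.707, -0.001]
wrist_force: [-0.3, 0.7, -1.2]
finger_gap: 0.0145
grip_force: 44.6
```

```bash
python3 plan2.py .09
```

```text
[ 0.6405 -0.1642  0.09  ] [ 0.6391 -0.1646  0.1866] [-0.3024  0.6939 -1.2111] [-0.3725  0.4948  0.2452  1.3248 -0.0022 -1.9441] 0.014505038541775001
turn share [ 0.0013 -0.0003 -0.0004]  shift before-turn axes [-0.0038 -0.0153  0.8048]  shift after-turn axes [-0.0031 -0.012   0.8049]
```

>>> drive_tool([
  [[-0.003,-0.012,0.15,0.001,0,0],[0,0,0.25,0,0,0],[0,0,0.2,0,0,0],[0,0,0.15,0,0,0],[0,0,0.05,0,0,0],[0,0,0,0,0,0],[0,0,0,0,0,0]],
])

```text
clock: 15.6
tcp_pos: [0.6418, -0.1649, 0.0918]
orientation: [0.0, 0.708, -0.707, 0.001]
wrist_force: [0.7, -0.7, -2.5]
finger_gap: 0.0144
grip_force: 44.6
```

```bash
python3 plan2.py .073; python3 - <<'E'
from wlook import *
im,ci,R,st=look('w5',['thick_tab','caliper','pad','jaw'])
P=cal_parts(.6018,-.1643,.002,.053)
T=[box([-.008,.008],[-.03,.03],[-.061,.024])+st['tcp_pos']]
o=im[:,:,::-1].copy(); 
overlay(im,P['fix']+P['jaw']+P['pad']+T,ci,'pics/w5o.png')
E
```

```text
[ 0.6405 -0.1642  0.073 ] [ 0.6418 -0.1649  0.0918] [ 0.6777 -0.6579 -2.4693] [-0.3719  0.5369  0.0788  1.1109 -0.0014 -1.9438] 0.014420167657460091
turn share [-0.0004 -0.0006 -0.0003]  shift before-turn axes [-0.0061  0.0113  0.1571]  shift after-turn axes [-0.0058  0.0111  0.1571]
thick_tab [(0.98, array([318., 236.]), 4224), (0.65, array([392., 193.]), 29191)]
caliper []
pad [(0.88, array([364., 213.]), 1609)]
jaw [(0.98, array([409., 216.]), 8974), (0.5, array([394., 193.]), 29455)]
```

View pics/w5o.png

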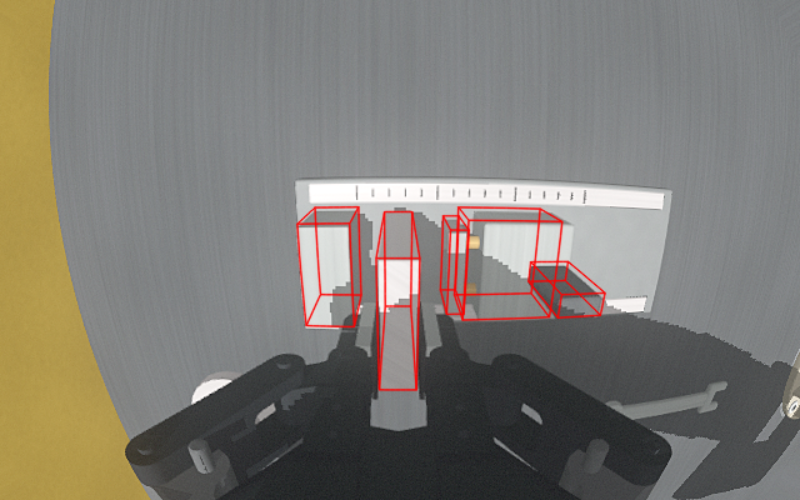

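The picture shows the tab hanging upright between fixed jaw (edge at 358) and pad (edge at 443), about 1 mm off centre. I'll shift it and lower gently.

>>> drive_tool([
  [[-0.006,0.011,0.05,0,0,0],[0,0,0.06,0,0,0],[0,0,0.02,0,0,0],[0,0,0.01,0,0,0],[0,0,0,0,0,0],[0,0,0,0,0,0]],
])

```text
clock: 16.6
tcp_pos: [0.6398, -0.1643, 0.074]
orientation: [0.001, 0.707, -0.707, 0.0]
wrist_force: [-0.7, 0.2, -0.1]
finger_gap: 0.0144
grip_force: 44.8
```

>>> drive_tool([
  [[0,0,0.007,0,0,0],[0,0,0,0,0,0]],
])

```text
clock: 16.85
tcp_pos: [0.6401, -0.1647, 0.0738]
orientation: [0.001, 0.707, -0.707, 0.001]
wrist_force: [-1.9, -1.4, 3.9]
finger_gap: 0.0143
grip_force: 45.4
```

>>> drive_tool([
  [[0,0,0.007,0,0,0],[0,0,0,0,0,0]],
])

```text
clock: 17.1
tcp_pos: [0.6403, -0.1649, 0.0737]
orientation: [0.0, 0.707, -0.707, 0.001]
wrist_force: [-2.4, -1.1, 7.6]
finger_gap: 0.0146
grip_force: 45.9
```

>>> drive_tool([
  [[0,0,-0.003,0,0,0],[0,0,0,0,0,0]],
], grip_force=20)

```text
clock: 17.35
tcp_pos: [0.6402, -0.1648, 0.0738]
orientation: [0.001, 0.707, -0.707, 0.001]
wrist_force: [-2.1, -0.5, 6.4]
finger_gap: 0.0148
grip_force: 45.7
```

>>> drive_tool([
  [[0,0,0,0,0,0],[0,0,0,0,0,0],[0,0,0,0,0,0]],
], jaw=-0.1)

```text
clock: 17.73
tcp_pos: [0.6398, -0.1642, 0.0721]
orientation: [0.001, 0.707, -0.707, 0.0]
wrist_force: [-0.1, 0.3, -0.5]
finger_gap: 0.0382
grip_force: 0.0
```

>>> drive_tool([
  [[0,0,-0.05,0,0,0],[0,0,-0.15,0,0,0],[0,0,-0.25,0,0,0],[0,0,-0.3,0,0,0],[0,0,-0.3,0,0,0],[0,0,0,0,0,0],[0,0,0,0,0,0]],
])

```text
clock: 18.6
tcp_pos: [0.6398, -0.1641, 0.1982]
orientation: [0.001, 0.707, -0.707, 0.0]
wrist_force: [0.6, -0.6, -0.1]
finger_gap: 0.0385
grip_force: 0.0
```

```bash
python3 - <<'E'
from wlook import *
im,ci,R,st=look('w6',['thick_tab','pad'])
print(st['tcp_pos'],st['joint_pos'])
P=cal_parts(.6018,-.1643,.002,.053)
T=[box([-.008,.008],[-.03,.03],[.012,.097])+[.6402,-.1647,0]]
overlay(im,P['fix']+P['jaw']+P['pad']+T,ci,'pics/w6o.png')
E
```

```text
thick_tab [(0.93, array([316., 184.]), 1332)]
pad [(0.77, array([346., 178.]), 761), (0.67, array([493., 283.]), 1088)]
[ 0.6398 -0.1641  0.1982] [-0.3719  0.4903  0.2665  1.3471 -0.0013 -1.9433]
```

View pics/w6o.png

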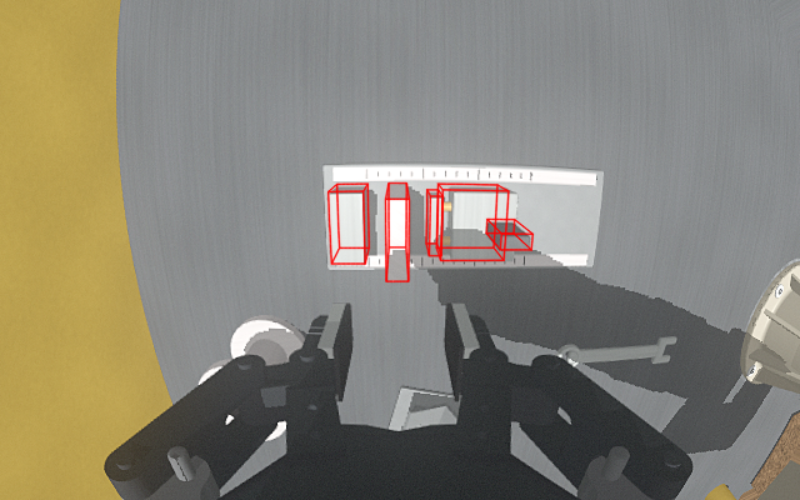

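The tab stands upright, centred at about (397,230), with nothing else disturbed. Back to the post.

>>> drive_tool([
  [[-0.008,0.241,0,0,0,0],[0,0.241,0,0,0,0],[0,0.241,0,0,0,0],[0,0,0,0,0,0.0556],[0,0,0,0,0,0.0556],[0,0,0,0,0,0.0556],[0,0,0,0,0,0.0556],[0,0,0,0,0,0.0556],[0,0,0,0,0,0.0556],[0,0,0,0,0,0.0556],[0,0,0,0,0,0.0556],[0,0,0,0,0,0.0556],[0,0,0.1,0,0,0],[0,0,0,0,0,0],[0,0,0,0,0,0]],
])

```text
clock: 20.62
tcp_pos: [0.5528, -0.1632, 0.186]
orientation: [-0.001, -0.0, 1.0, -0.0]
wrist_force: [-0.2, -0.2, 1.1]
finger_gap: 0.0385
grip_force: 0.0
```

>>> drive_tool([
  [[0,0,0.2,0,0,0],[0,0,0.25,0,0,0],[0,0,0.25,0,0,0],[0,0,0.15,0,0,0],[0,0,0.087,0,0,0],[0,0,0,0,0,0]],
])

```text
clock: 21.38
tcp_pos: [0.5528, -0.1633, 0.0737]
orientation: [-0.001, 0.0, 1.0, -0.0]
wrist_force: [0.3, -0.4, 0.9]
finger_gap: 0.0387
grip_force: 0.0
```

>>> drive_tool([
  [[0,0,0,0,0,0],[0,0,0,0,0,0],[0,0,0,0,0,0],[0,0,0,0,0,0]],
], jaw=-1, grip_force=50)

```text
clock: 21.88
tcp_pos: [0.5538, -0.1635, 0.0753]
orientation: [0.001, 0.0, 1.0, -0.001]
wrist_force: [-1.7, 1.2, 6.6]
finger_gap: 0.0099
grip_force: 50.6
```

>>> drive_tool([
  [[-0.02,0,0,0,0,0],[-0.02,0,0,0,0,0],[-0.02,0,0,0,0,0],[-0.02,0,0,0,0,0],[-0.02,0,0,0,0,0],[-0.02,0,0,0,0,0],[-0.02,0,0,0,0,0],[-0.01,0,0,0,0,0]],
])

```text
clock: 22.88
tcp_pos: [0.5677, -0.1635, 0.0753]
orientation: [-0.003, 0.001, 1.0, -0.001]
wrist_force: [-12.2, 1.5, 13.8]
finger_gap: 0.0102
grip_force: 51.7
```

>>> drive_tool([
  [[-0.01,0,0,0,0,0],[-0.01,0,0,0,0,0],[-0.01,0,0,0,0,0],[-0.01,0,0,0,0,0],[-0.01,0,0,0,0,0],[-0.01,0,0,0,0,0],[-0.01,0,0,0,0,0],[-0.01,0,0,0,0,0],[-0.01,0,0,0,0,0],[-0.01,0,0,0,0,0],[-0.01,0,0,0,0,0],[-0.01,0,0,0,0,0]],
])

```text
clock: 24.38
tcp_pos: [0.5816, -0.1634, 0.0753]
orientation: [-0.003, 0.001, 1.0, -0.001]
wrist_force: [-12.6, 0.5, 14.6]
finger_gap: 0.0099
grip_force: 51.7
```

>>> drive_tool([
  [[-0.01,0,0,0,0,0],[-0.01,0,0,0,0,0],[-0.01,0,0,0,0,0],[-0.01,0,0,0,0,0],[-0.01,0,0,0,0,0]],
])

```text
clock: 25.0
tcp_pos: [0.5876, -0.1634, 0.0753]
orientation: [-0.003, 0.001, 1.0, -0.001]
wrist_force: [-13.4, 0.2, 15.0]
finger_gap: 0.0102
grip_force: 51.7
```

>>> drive_tool([
  [[-0.01,0,0,0,0,0],[0,0,0,0,0,0]],
])

```text
clock: 25.25
tcp_pos: [0.589, -0.1634, 0.0753]
orientation: [-0.003, 0.001, 1.0, -0.001]
wrist_force: [-12.8, 1.3, 14.2]
finger_gap: 0.01
grip_force: 51.7
```

>>> drive_tool([
  [[-0.01,0,0,0,0,0],[0,0,0,0,0,0]],
])

```text
clock: 25.5
tcp_pos: [0.5901, -0.1634, 0.0753]
orientation: [-0.003, 0.001, 1.0, -0.001]
wrist_force: [-12.2, -0.5, 14.3]
finger_gap: 0.01
grip_force: 51.7
```

>>> drive_tool([
  [[-0.01,0,0,0,0,0],[0,0,0,0,0,0]],
])

```text
clock: 25.75
tcp_pos: [0.5905, -0.1634, 0.0753]
orientation: [-0.004, 0.001, 1.0, -0.001]
wrist_force: [-14.0, 1.4, 16.0]
finger_gap: 0.01
grip_force: 51.9
```

>>> drive_tool([
  [[-0.01,0,0,0,0,0],[0,0,0,0,0,0]],
])

```text
clock: 26.0
tcp_pos: [0.5914, -0.1634, 0.0753]
orientation: [-0.004, 0.001, 1.0, -0.001]
wrist_force: [-15.3, 0.7, 16.8]
finger_gap: 0.0102
grip_force: 51.9
```

>>> drive_tool([
  [[-0.01,0,0,0,0,0],[0,0,0,0,0,0]],
])

```text
clock: 26.25
tcp_pos: [0.5924, -0.1634, 0.0753]
orientation: [-0.005, 0.001, 1.0, -0.001]
wrist_force: [-16.9, 0.4, 17.5]
finger_gap: 0.0103
grip_force: 52.0
```

>>> drive_tool([
  [[-0.01,0,0,0,0,0],[0,0,0,0,0,0]],
])

```text
clock: 26.5
tcp_pos: [0.5935, -0.1634, 0.0753]
orientation: [-0.005, 0.001, 1.0, -0.001]
wrist_force: [-17.0, 1.1, 17.8]
finger_gap: 0.0093
grip_force: 52.0
```

>>> drive_tool([
  [[-0.01,0,0,0,0,0],[0,0,0,0,0,0]],
])

```text
clock: 26.75
tcp_pos: [0.5945, -0.1634, 0.0753]
orientation: [-0.005, 0.001, 1.0, -0.001]
wrist_force: [-18.0, 1.3, 18.0]
finger_gap: 0.0097
grip_force: 52.0
```

>>> drive_tool([
  [[-0.008,0,0,0,0,0],[0,0,0,0,0,0]],
])

```text
clock: 27.0
tcp_pos: [0.5953, -0.1634, 0.0753]
orientation: [-0.005, 0.001, 1.0, -0.001]
wrist_force: [-17.0, 0.8, 18.4]
finger_gap: 0.0102
grip_force: 52.1
```

>>> drive_tool([
  [[0,0,0,0,0,0],[0,0,0,0,0,0],[0,0,0,0,0,0]],
], jaw=-0.1)

```text
clock: 27.38
tcp_pos: [0.6012, -0.1636, 0.0739]
orientation: [-0.0, 0.0, 1.0, -0.001]
wrist_force: [-0.6, 0.4, 0.1]
finger_gap: 0.0383
grip_force: 0.0
```

>>> drive_tool([
  [[0,0,-0.05,0,0,0],[0,0,-0.2,0,0,0],[0,0,-0.4,0,0,0],[0,0,-0.4,0,0,0],[-0.1,0,0,0,0,0],[-0.15,0,0,0,0,0],[0,0,0,0,0,0],[0,0,0,0,0,0]],
])

```text
clock: 28.38
tcp_pos: [0.6303, -0.1631, 0.199]
orientation: [-0.001, 0.0, 1.0, -0.0]
wrist_force: [0.1, 0.8, 0.8]
finger_gap: 0.0382
grip_force: 0.0
```

```bash
python3 - <<'E'
from wlook import *
im,ci,R,st=look('w7',['thick_tab','jaw','pad'])
print(st['clock'],st['tcp_pos'],st['wrist_force'])
def cp(j,pad):
    P=cal_parts(.6018,-.1643,.002,j); f=.065-j
    T=lambda b:b@Rz(.002).T+[.6018,-.1643,0]
    blk=T(box([f-.075,f-.020],[-.03,.03],[.012,.049])); post=P['jaw'][1]
    p=T(box([f-.01-pad,f-pad],[-.025,.025],[.015,.051])); tb=T(box([.049,.065],[-.03,.03],[.012,.097]))
    return [blk,post,p,tb]+P['fix']
overlay(im,cp(.011,.005),ci,'pics/t.png')
o=cv2.imread('pics/t.png'); b=cv2.resize(im[:,:,::-1],(800,500)); c=proj(np.array([[.64,-.164,.05]]),ci)[0]*1.25; x,y=int(c[0]),int(c[1]); y0=max(0,y-140)
cr=lambda q:cv2.resize(q[y0:y0+280,x-95:x+95],None,fx=2.1,fy=2.1,interpolation=cv2.INTER_CUBIC)
cv2.imwrite('pics/w7o.png',np.hstack([cr(o),cr(b)]))
E
```

```text
thick_tab [(0.96, array([317., 219.]), 2095)]
jaw [(0.64, array([317., 163.]), 3839)]
pad [(0.97, array([320., 193.]), 625), (0.46, array([318., 166.]), 3932)]
28.375 [ 0.6303 -0.1631  0.199 ] [0.0548 0.806  0.8349]
```

View pics/w7o.png

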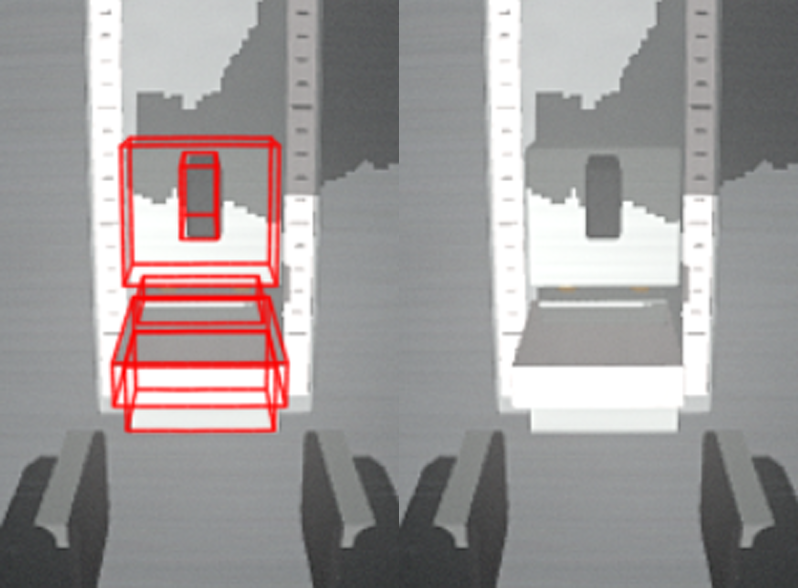

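The tab stands flush against the fixed jaw, with the block edge at row 287 and the pad strip at about 302 in the crop. I'll measure the gap between block and pad numerically, using the earlier view with the pad out as reference.

```bash
python3 - <<'E'
from h import *
import pickle
for tag,j in(('w2',.053),('w7',.011)):
    im,ci,R,st=pickle.load(open(f'pics/{tag}.pkl','rb')); g=im.astype(float).mean(2).astype(np.float32)
    cal=lambda x,y,z: np.array([.6018,-.1643,0])+Rz(.002)@[x,y,z]
    for y in(-.008,0,.008):
        xs=np.arange(.065-j-.035,.065-j+.012,.001)
        X=np.array([cal(x,y,.050) for x in xs]); p=proj(X,ci).astype(np.float32)
        v=cv2.remap(g,p[:,:1],p[:,1:],cv2.INTER_LINEAR)[:,0]
        print(tag,y,'start',round(xs[0]*1000,1),v.astype(int))
E
```

```text
w2 -0.008 start -23.0 [245 245 246 247 247 246 244 245 248 248 247 244 243 245 248 203 149 126
 135 137 136 144 144 143 140 136 146 222 243 246 244 241 239 236 236 230
 219 207 199 201 202 202 202 202 201 202 202]
w2 0 start -23.0 [156 184 224 243 247 245 244 245 247 247 245 243 243 244 245 205 155 135
 144 142 141 143 143 142 139 137 142 218 242 244 243 241 240 237 236 229
 218 207 200 201 201 201 201 201 202 202 201]
w2 0.008 start -23.0 [176 211 245 246 244 244 242 243 245 245 243 242 241 242 242 205 158 135
 143 144 141 142 142 141 139 137 143 217 242 243 241 239 239 236 236 230
 218 206 200 200 201 201 200 200 200 201 200]
w7 -0.008 start 19.0 [248 249 251 251 251 250 249 252 254 253 251 249 249 254 241 194 145 145
 148 147 143 166 219 230 175 155 158 160 159 161 159 159 159 159 158 158
 160 160 160 158 157 158 157 157 157 158 157]
w7 0 start 19.0 [246 247 249 250 250 249 247 250 252 252 250 247 247 254 238 192 149 144
 147 145 147 176 225 229 174 156 161 160 159 162 159 158 158 159 158 156
 158 159 158 158 157 159 158 158 159 158 156]
w7 0.008 start 19.0 [244 245 247 248 248 247 246 248 250 250 248 247 246 252 236 189 148 144
 146 144 151 183 227 232 175 156 161 160 158 161 158 158 158 158 158 158
 157 156 158 157 157 157 157 156 156 156 155]
```

The block-to-pad gap went from 11.2 mm to 6.1 mm, so the pad is pressed in about 5 mm. The gripper is clear, so I'm handing in.

```bash
python3 -c "
from workcell import order; print(order.hand_in())"
```

```text
the job is handed in; nothing more can be done
None
```

The thicker tab stands upright against the fixed jaw with the sprung pad pressed in about 5 mm of its 10 mm travel, the gripper is clear of everything, and the job was handed in at about 28.5 s (verdict not shown).

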